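# Open the sanding-block bin and hang its lid on the rail

## Robot

A 6-joint arm with a two-finger parallel gripper is mounted at the origin on the work surface. World frame = base frame: x ahead of the robot, y to its left, z up, the work surface at z = 0. Lengths are in m, angles in rad, forces in N, time in s.
With the tool pointing down it reaches from about 0.275 to 0.725 m from the base axis. Payload 15.9 kg.
Tool frame: the origin (TCP) lies midway between the tips of the shut fingers; the grasp point (between the pads) lies 19 mm behind it; z points along the fingers, y is the line along which they close (so a half turn about z gives the same grasp; the last joint's range is limited). The gripper opens to 85 mm and grips with 20 to 120 N. Pads are 22 mm wide; open, the fingers measure 114 mm over their backs; the gripper's body (76 mm by 85 mm) begins 54 mm behind the grasp point. The pads swing forward as they close: fully open they stand 13 mm farther back than shut.
Start: joints at [1.171, 0.213, -0.034, 1.323, 0, 1.571], TCP at [0.195, 0.461, 0.197] pointing down, gripper open.
Joint ranges: [-2.98, 2.98], [-0.74, 1.72], [-1.14, 1.35], [-2.1, 2.04], [-1.57, 1.44], [-3.14, 3.14]. Speed limits (rad/s): [1.89, 1.89, 2.39, 2.57, 3.14, 3.14].

## Interface

Orientations are given as a unit quaternion [x, y, z, w].
In Python, from bench import bot gives the robot as it stands. The module is installed in compiled form; this text tells all that it offers.
- The arm moves only by the tool move_arm, never from a script. Its argument "increments" is one flat list of numbers, 5 for each row, row after row: the finger opening in mm, from 0 to 85.4, then the shift along the tool's x, y, z in mm, then the turn about the tool's z in rad. In form: [claw, x, y, z, spin, claw, x, y, z, spin, ...]. A call has 1 to 8 rows; each row is the pose to reach, as a shift and turn from the pose commanded when the call began, along the tool's axes at that moment; what a row does not reach only later rows make up. A row lasts 1/8 s, in which the tool goes at most 62.5 mm and 10.7 degrees, less where a joint would pass 70% of its speed; a pose out of reach is approached as far as the arm can. A call with a gripper value outside its range is refused whole. The fingers move at their own pace and stop on an object; the grip force is fixed at half the most. Time passes only in rows, so rows that repeat a pose let the fingers close. It gives the time, the measured TCP pose, the force, the opening and the grip force at its end, in the units of the state.
- bot.state(): the state, without advancing time (a new reading comes with each control period).
- bot.camera(name): name is "scene" or "top" or "wrist"; returns (picture, depth): 384x512x3 uint8, red, green, blue; 384x512 float32, m along the optical axis (not along the pixel's ray), 0 where there is no reading.
- bot.camera_params(name): a dict with "vertical_fov" (degrees; the focal length in pixels is half the picture's height over the tangent of half this angle, whatever the lens; pixels are square), "cx", "cy" (the principal point, pixels), "extrinsics" (4x4, takes a point from camera to world coordinates). Camera axes: x right, y up, looking along -z (the intrinsics and any distortion apply to the point x, -y, -z); pixel columns grow to the right and rows downward; lengths in m; the calibration is good to about 2 mm. A picture is of the moment at which its call begins: read the wrist's pose just before it. camera_params takes no time and is no camera call; for the wrist camera it gives the pose at the moment of the call.
- bot.finish_job(): hands the job in; it is judged then, once.
The state is a dict: "clock": time; "qpos": joint angles; "dq": joint speeds; "tau": joint torques, N m; "ee_pos": TCP position; "tool_rot": TCP orientation; "contact_force": force on the tool from outside, world axes, zero at the start; "torque": the same for the moment, N m; "gripper_width": opening from 0.0 (shut) to 1.0 (fully open); "gripper_force": force on a finger pad.
Only numpy, scipy, OpenCV 4.12 (cv2) and the standard library are available. Lean on these libraries where they do the work, as an engineer would, in place of code of your own. Each camera call takes 0.05 s, during which the arm holds its last target. There are 200 camera calls.

## Task

Open the sanding-block bin: tip its loose lid up (the orange tab sticks out for this) until it leans open by itself against the blue back board, and let go of it there. Then lift the lid off the bin and hang it over the steel rail by the wooden lip under its front edge, near the middle of the rail and tab up, so that it hangs still when you let go. Leave the hammer, the tin and the sanding float where they are.

Things in the scene. Friction and masses are not known exactly. Their poses are not given: they have to be found in the camera images.
- bin: Open plywood bin fixed to the bench, 139 mm deep (x), 164 mm wide (y), rim 110 mm above the bench. Origin: centre of its underside. x points from the front wall (outer face at x = -64 mm) to the back. Rear ledge at rim height, x = 35 to 59; then a stop strip (front face x = 59) rising 14 mm above the rim; then a blue back board (front face x = 75, 10 mm thick), top 190 mm above the bench.
- bin_rim (a point): Point on the bin's rear ledge, at (39, 0, 110) mm in the bin's frame; axes as the bin's. The lid has no hinge: when its front is raised, its rear edge pivots on this ledge against the stop strip. Swung past upright it stays leaning on the top of the back board, about 100 to 105 degrees from flat; let go before upright it falls shut.
- lid: Loose white lid, 0.15 to 0.3 kg, plate 130 mm (x) by 170 mm (y) by 9 mm. Origin: centre of the plate's underside; z out of its top face, x from front (tab) to rear, y along its width. Shut, its axes are the bin's and its origin is at (-10, 0, 110) mm in the bin's frame. Two 8 mm deep cleats under it (x = -35 to 30, near the sides) sit inside the bin with 3 mm of play.
- lid_tab (a point): Centre of the orange tab, at (-87.5, 0, 4.5) mm in the lid's frame, axes as the lid's. The tab goes on flat from the middle of the front edge, x = -65 to -110 mm, 60 mm wide, 9 mm thick, overhanging the bin's front with free space below it. When the lid stands open the tab is on top, rises 45 mm above the lip, and can be gripped across its thickness from above.
- lid_lip (a point): Middle of the inner corner of the wooden lip and the plate's underside, at (-57, 0, 0) mm in the lid's frame, axes as the lid's. The lip runs the full width, 8 mm thick (x = -65 to -57), 34 mm down from the underside; shut, it is outside the bin's front wall with 3 mm of play. To hang the lid, the lip lies over the rail with the underside against the bar.
- rail: Fixed stand: a level steel bar 12 mm thick along the stand's y axis, 300 mm long between two blue posts 16 mm thick (y = -150 and 150 mm) that end 8 mm above the bar's centre line and have small feet. Origin: on the bench under the middle of the bar. The lid may hang on either side.
- rail_mid (a point): Middle of the bar, on its centre line, 150 mm above the bench; axes as the stand's.
- hammer: Bystander: hammer lying on the bench, about 0.3 m long. Leave it alone.
- tin: Bystander: round tin jar, 72 mm across and 75 mm tall, standing on the bench. Origin: centre of its underside.
- sander: Bystander: wooden sanding float 100 by 60 by 46 mm lying on the bench. Origin: centre of its underside.
There are look-alikes about, which are no part of the job. What is shaped like the lid but turquoise is not meant.

How it is judged:
By the outcome, as a careful person would: the job done as asked, in the order asked, and still so for the second after the job is handed in, with the robot touching nothing.
It also fails if it takes over 67 s, if anything falls off the work surface, if the arm or the gripper's body presses on something with over 40 N, if the wrist force passes 120 N, or if a joint passes its speed limit or range.

## Working session

There is one attempt and no reset: what is moved stays moved. The work goes in short steps, Python scripts to look and compute and a tool call to move; the robot and the scene stay as the last step left them, time stands still between calls to the robot, and variables do not carry over. Pictures are saved under pics/ and viewed, at most 11 in all, crops included, and the job is handed in when it is done.

Besides the shell and the picture viewer there is one more tool, called after ">>>" by a JSON object that holds its "fn" and its "kwargs". move_arm: Moves the arm, as the interface text tells. Its arguments: {"type":"object","properties":{"increments":{"type":"array","items":{"type":"number"}}},"required":["increments"]}

```bash
mkdir -p pics
python3 - <<'E'
from bench import bot
import cv2,numpy as np
s=bot.state();print(s)
ims=[]
for n in("scene","top","wrist"):
    p,d=bot.camera(n);c=bot.camera_params(n);print(n,c)
    np.savez(f"pics/{n}0.npz",p=p,d=d,**c)
    print((d>0).mean())
    cv2.imwrite(f"pics/{n}0.png",p[:,:,::-1])
E
```

```text
{'clock': 0.0, 'qpos': array([ 1.17098676e+00,  2.13386404e-01, -3.50687009e-02,  1.32351476e+00,
        8.33816650e-06,  1.57079447e+00]), 'dq': array([ 0.00237668,  0.00036484, -0.00075373,  0.00071959,  0.00052032,
       -0.00165558]), 'tau': array([ 2.58851309e-03, -6.86165571e+01,  4.87112904e+01,  1.74316659e-02,
        3.34964070e-04, -4.59720923e-05]), 'ee_pos': array([0.19446558, 0.46020617, 0.19649727]), 'tool_rot': array([ 1.98575066e-01,  9.80085506e-01, -5.74254791e-04, -1.20604636e-04]), 'contact_force': array([ 0.02665902, -0.28929503,  0.53740487]), 'torque': array([-0.01414132,  0.01070188,  0.03418138]), 'gripper_force': 0.0, 'gripper_width': 1.0028214235676247}
scene {'vertical_fov': 53.11324003261471, 'cx': 257.9979039267241, 'cy': 190.15102250544308, 'extrinsics': array([[-0.51594669, -0.67327284,  0.52962505,  1.10965469],
       [ 0.85661124, -0.4084161 ,  0.31529904,  0.40726497],
       [ 0.00402512,  0.61636027,  0.78745401,  0.95046946],
       [ 0.        ,  0.        ,  0.        ,  1.        ]])}
0.9961954752604166
top {'vertical_fov': 49.827216420746225, 'cx': 256.25832481020325, 'cy': 194.69313796197082, 'extrinsics': array([[ 0.01068115,  0.99810077, -0.06066936,  0.48059939],
       [-0.99989471,  0.01125695,  0.009157  ,  0.07098537],
       [ 0.00982257,  0.06056516,  0.99811591,  1.26209524],
       [ 0.        ,  0.        ,  0.        ,  1.        ]])}
0.9960174560546875
wrist {'vertical_fov': 62.130687370851554, 'cx': 263.6609809898345, 'cy': 192.88862471025692, 'extrinsics': array([[ 0.38918101, -0.87403419, -0.29086487,  0.12047831],
       [ 0.92116074,  0.36892022,  0.12393857,  0.49148467],
       [-0.00102062, -0.31616784,  0.94870272,  0.37397383],
       [ 0.        ,  0.        ,  0.        ,  1.        ]])}
0.9962158203125
```

View pics/top0.png

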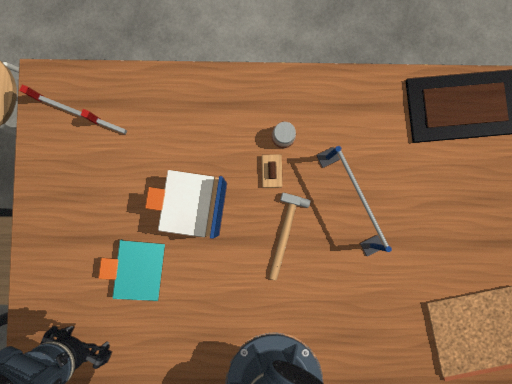

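View pics/scene0.png

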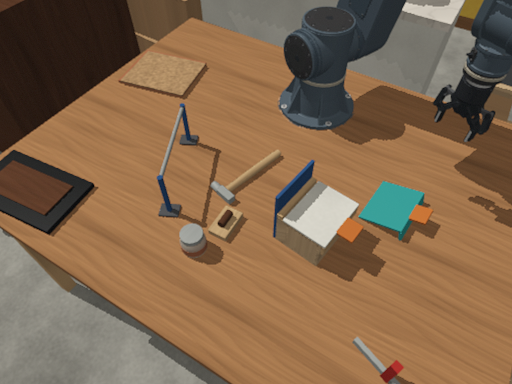

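The top view shows the white lid at about (187,203), its orange tab at (155,198), and the blue back board at (218,207). The rail bar runs from (340,150) to (387,248), with the tin at (284,134), the float at (272,171) and the hammer at (287,235). The turquoise decoy is at (139,270). The scene view shows the same layout, so I'll measure next.

```bash
cat > h.py <<'E'
import numpy as np,cv2
def load(f):
    z=np.load(f);return {k:z[k] for k in z}
def pts(D):
    h,w=D['d'].shape;f=h/2/np.tan(np.radians(float(D['vertical_fov']))/2)
    v,u=np.mgrid[:h,:w];d=D['d']
    P=np.stack([(u-D['cx'])/f*d,-(v-D['cy'])/f*d,-d],-1)
    E=D['extrinsics'];return P@E[:3,:3].T+E[:3,3]
def mask(p,name):
    h=cv2.cvtColor(p,cv2.COLOR_RGB2HSV).astype(int);H,S,V=h[...,0],h[...,1],h[...,2]
    return {'orange':(H>5)&(H<17)&(S>200)&(V>180),'white':(S<30)&(V>180),'blue':(H>100)&(H<125)&(S>130)}[name]
E
python3 - <<'E'
from h import *
for n in('top','scene'):
    D=load(f'pics/{n}0.npz');P=pts(D);p=D['p']
    print(n,'bench z',np.median(P[...,2][150:300,100:420]))
    for c in('orange','white','blue'):
        m=mask(p,c).astype(np.uint8);k,L,st,ce=cv2.connectedComponentsWithStats(m)
        for i in range(1,k):
            if st[i,4]<40: continue
            Q=P[L==i];r=cv2.minAreaRect(np.argwhere(L==i)[:,::-1].astype(np.float32))
            g=np.median(Q[:,2]);Qt=Q[abs(Q[:,2]-g)<.02].astype(np.float32)
            R=cv2.minAreaRect(Qt[:,:2]*1000)
            print(c,ce[i].round(),st[i,4],'med',np.median(Q,0).round(4),'zrange',np.percentile(Q[:,2],[2,98]).round(3),'rect',np.round(R[0],1),np.round(R[1],1),round(R[2],1))
    # rail bar: points with z 0.135..0.17
    z=P[...,2];m=(z>.135)&(z<.17)&(P[...,1]<-.05)&(P[...,0]>.2)&(P[...,0]<.9)&(P[...,1]>-.45)
    Q=P[m];l=cv2.fitLine(Q[:,:2].astype(np.float32),cv2.DIST_HUBER,0,.001,.001).ravel()
    t=(Q[:,:2]-l[2:])@l[:2];print('bar',m.sum(),l,t.min(),t.max(),l[2:]+l[:2]*(t.min()+t.max())/2,np.percentile(z[m],[5,50,95]))
E
```

```text
top bench z 0.0004895585872918273
white [181. 202.] 2144 med [0.5275 0.2684 0.1188] zrange [0.115 0.124] rect [525.4 254.9] [126.3 168.5] 81.8
blue [333. 152.] 69 med [ 0.6723 -0.1536  0.1149] zrange [0.016 0.161] rect [ 672.6 -153.4] [12.   3.3] 36.9
blue [218. 208.] 449 med [0.5127 0.1627 0.1825] zrange [0.051 0.193] rect [512.9 164.7] [  9.4 157.6] 82.4
blue [380. 247.] 84 med [ 0.4085 -0.2861  0.1089] zrange [0.017 0.16 ] rect [ 409.  -285.7] [ 2.4 11.5] 80.0
bar 553 [ 0.8944576   0.44715282  0.54039675 -0.22539723] -0.15646743437188654 0.15854650711679344 [ 0.54132657 -0.2249324 ] [0.14889324 0.15449898 0.15852875]
scene bench z 0.0011628235488490568
white [436.  11.] 758 med [-0.6501  0.2423  0.1363] zrange [0.132 0.141] rect [-698.7  201.1] [238.1 215.3] 0.1
white [324. 216.] 2021 med [0.5355 0.2675 0.1194] zrange [0.116 0.123] rect [526.2 253.5] [128.  170.1] 82.2
blue [186. 125.] 89 med [ 0.4126 -0.2886  0.0776] zrange [0.014 0.141] rect [ 413.4 -288.1] [9.6 9. ] 47.2
blue [293. 188.] 607 med [0.5296 0.1663 0.1683] zrange [0.07  0.192] rect [518.3 166.1] [  7.7 160.9] 81.8
blue [164. 193.] 149 med [ 0.6805 -0.1545  0.099 ] zrange [0.017 0.16 ] rect [ 680.1 -153.8] [ 4.7 11.5] 70.3
bar 387 [ 0.8960629   0.44392705  0.5405009  -0.22680676] -0.15320530104839916 0.16073778450907938 [ 0.54387567 -0.22513482] [0.14301976 0.15507345 0.15899851]
```

>>> {"fn": "move_arm", "kwargs": {"increments": [85,-60,4,0,0.18,85,-120,8,0,0.36,85,-180,12,0,0.54,85,-240,16,0,0.72,85,-300,20,0,0.9,85,-363,24,0,1.08,85,-363,24,0,1.2,85,-363,24,0,1.31]}}

```text
clock: 1.15
ee_pos: [0.5389, 0.3407, 0.1961]
tool_rot: [0.756, 0.654, -0.001, -0.0]
contact_force: [-0.6, 0.7, -0.0]
gripper_width: 0.991
gripper_force: 0.0
```

Run:
```python
from bench import bot
from h import *
from scipy.spatial.transform import Rotation as R
s=bot.state();c=bot.camera_params('wrist');p,d=bot.camera('wrist')
np.savez('pics/wrist1.npz',p=p,d=d,**c);cv2.imwrite('pics/wrist1.png',p[:,:,::-1])
print(s['clock'],s['qpos'].round(3),s['ee_pos'],R.from_quat(s['tool_rot']).as_matrix().round(3))
P=pts(dict(p=p,d=d,**c));h=cv2.cvtColor(p,cv2.COLOR_RGB2HSV)
o=(h[...,0]>3)&(h[...,0]<18)&(h[...,1]>170)&(h[...,2]>120)&(P[...,2]>.1)
print(o.sum());Q=P[o];print(np.median(Q,0),cv2.minAreaRect((Q[:,:2]*1000).astype(np.float32)),np.percentile(Q[:,2],[5,95]))
```

```text
1.15 [0.564 0.517 0.399 1.454 0.    2.279] [0.53894771 0.34066688 0.19610372] [[ 0.144  0.99  -0.001]
 [ 0.99  -0.144 -0.001]
 [-0.001 -0.001 -1.   ]]
3841
[0.53924284 0.34128393 0.11937387] ((542.3305053710938, 368.58306884765625), (105.1715316772461, 59.70185852050781), 81.26319122314453) [0.11825248 0.1210964 ]
```

View pics/wrist1.png

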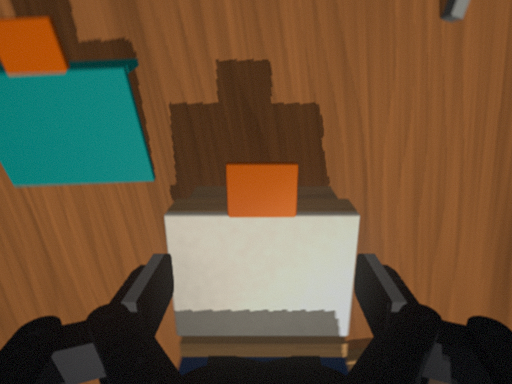

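The wrist view shows the orange tab at (262,190), centred between the open fingers, with the white lid behind it. Its measured centre is (0.539, 0.341), with its top at z = 0.119. That matches the shut pose, so I'll go down and grip it across its width.

>>> {"fn": "move_arm", "kwargs": {"increments": [85,4,0,40,0,85,4,0,80,0,85,4,0,102,0,85,4,0,102,0,52,4,0,102,0,52,4,0,102,0,52,4,0,102,0,52,4,0,102,0]}}

```text
clock: 2.2
ee_pos: [0.539, 0.3454, 0.0954]
tool_rot: [0.754, 0.656, 0.0, 0.0]
contact_force: [0.2, 0.1, 0.2]
gripper_width: 0.61
gripper_force: 0.0
```

Run:
```python
from bench import bot
from h import *
s=bot.state();c=bot.camera_params('wrist');p,d=bot.camera('wrist');print(s['gripper_width'],s['gripper_force'],s['ee_pos'])
cv2.imwrite('pics/wrist2.png',p[:,:,::-1])
P=pts(dict(p=p,d=d,**c));h=cv2.cvtColor(p,cv2.COLOR_RGB2HSV)
o=(h[...,0]>3)&(h[...,0]<18)&(h[...,1]>170)&(h[...,2]>120)&(P[...,2]>.1)
Q=P[o];print(o.sum(),np.median(Q,0),cv2.minAreaRect((Q[:,:2]*1000).astype(np.float32)),np.percentile(Q[:,2],[5,95]))
```

```text
0.6102101595574754 0.0 [0.5390446  0.34544329 0.0953539 ]
8264 [0.53866496 0.34101202 0.11937209] ((540.8892211914062, 354.9230651855469), (95.41560363769531, 104.69988250732422), 34.42526626586914) [0.11839854 0.12036562]
```

View pics/wrist2.png

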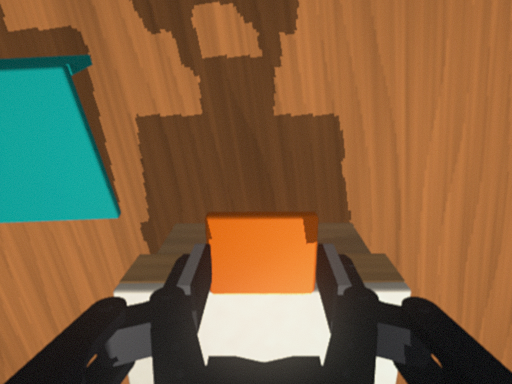

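The view shows the fingers flanking the tab at about (200,260) and (330,260), but no force yet. I'll close further.

>>> {"fn": "move_arm", "kwargs": {"increments": [40,0,0,0,0,40,0,0,0,0,40,0,0,0,0]}}

```text
clock: 2.62
ee_pos: [0.5389, 0.3453, 0.095]
tool_rot: [0.755, 0.656, -0.0, 0.0]
contact_force: [1.2, 0.2, 0.8]
gripper_width: 0.472
gripper_force: 0.0
```

Run:
```python
from bench import bot
from h import *
s=bot.state();c=bot.camera_params('wrist');p,d=bot.camera('wrist');print(s['gripper_width'],s['gripper_force'],s['ee_pos'])
cv2.imwrite('pics/wrist3.png',p[:,:,::-1])
P=pts(dict(p=p,d=d,**c));V=p.max(-1)
for r in (225,240,255,270,285,300):
    m=np.where((V[r]<75)&(P[r,:,2]>.1))[0];print(r,[(int(u),*(P[r,u]*1000).round().astype(int)) for u in m[::6]][:14])
```

```text
0.4719747638789627 0.0 [0.53888131 0.34532892 0.09498533]
225 []
240 []
255 [(193, np.int64(508), np.int64(357), np.int64(142)), (199, np.int64(511), np.int64(356), np.int64(141)), (216, np.int64(520), np.int64(359), np.int64(148)), (222, np.int64(520), np.int64(352), np.int64(136)), (311, np.int64(562), np.int64(353), np.int64(148)), (329, np.int64(570), np.int64(348), np.int64(142))]
270 [(185, np.int64(507), np.int64(357), np.int64(154)), (191, np.int64(510), np.int64(357), np.int64(155)), (197, np.int64(512), np.int64(356), np.int64(154)), (215, np.int64(521), np.int64(357), np.int64(158)), (221, np.int64(519), np.int64(347), np.int64(141)), (309, np.int64(560), np.int64(347), np.int64(150)), (315, np.int64(561), np.int64(353), np.int64(161)), (334, np.int64(570), np.int64(348), np.int64(154)), (340, np.int64(572), np.int64(348), np.int64(155))]
285 [(177, np.int64(510), np.int64(361), np.int64(172)), (183, np.int64(513), np.int64(362), np.int64(175)), (189, np.int64(515), np.int64(363), np.int64(175)), (195, np.int64(516), np.int64(360), np.int64(171)), (210, np.int64(521), np.i
[... 423 characters left out ...]
64(364), np.int64(181)), (120, np.int64(494), np.int64(365), np.int64(183)), (126, np.int64(496), np.int64(365), np.int64(183)), (132, np.int64(498), np.int64(364), np.int64(183)), (138, np.int64(499), np.int64(364), np.int64(182)), (144, np.int64(501), np.int64(362), np.int64(181)), (164, np.int64(504), np.int64(357), np.int64(174)), (170, np.int64(510), np.int64(361), np.int64(181)), (176, np.int64(512), np.int64(361), np.int64(181)), (182, np.int64(514), np.int64(361), np.int64(182)), (188, np.int64(515), np.int64(360), np.int64(180)), (194, np.int64(518), np.int64(361), np.int64(182)), (200, np.int64(520), np.int64(360), np.int64(182)), (206, np.int64(518), np.int64(352), np.int64(171))]
```

View pics/wrist3.png

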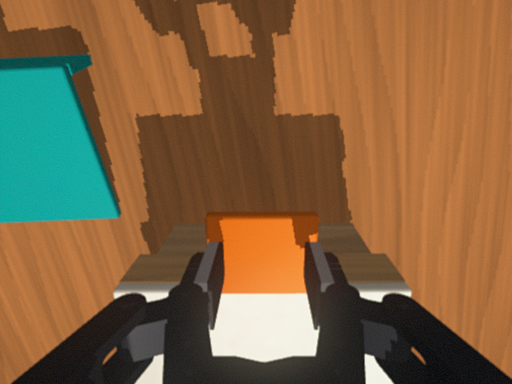

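The fingers now overlap the tab in the view, with tips at about (218,240) and (310,240). They look above the tab, so I'll measure the tip height.

Run:
```python
from bench import bot
from h import *
c=bot.camera_params('wrist');p,d=bot.camera('wrist')
P=pts(dict(p=p,d=d,**c))
for u in (206,212,218,310,316,322):
    print(u,[(r,int(P[r,u,0]*1000),int(P[r,u,1]*1000),int(P[r,u,2]*1000),p[r,u].tolist()) for r in range(226,300,7)])
```

```text
206 [(226, 511, 360, 118, [115, 56, 16]), (233, 510, 356, 118, [110, 55, 19]), (240, 509, 352, 118, [135, 72, 33]), (247, 514, 359, 141, [95, 75, 64]), (254, 516, 359, 148, [89, 81, 77]), (261, 516, 359, 153, [87, 79, 75]), (268, 517, 358, 158, [89, 83, 78]), (275, 518, 358, 162, [88, 80, 76]), (282, 519, 359, 169, [89, 80, 77]), (289, 518, 355, 168, [108, 103, 99]), (296, 518, 354, 170, [52, 43, 35])]
212 [(226, 514, 359, 118, [140, 63, 18]), (233, 513, 356, 119, [139, 65, 22]), (240, 512, 352, 118, [136, 62, 16]), (247, 517, 359, 141, [90, 80, 75]), (254, 518, 359, 147, [89, 79, 79]), (261, 519, 359, 153, [88, 77, 74]), (268, 520, 358, 158, [54, 37, 29]), (275, 520, 358, 163, [58, 42, 34]), (282, 520, 356, 164, [56, 41, 35]), (289, 520, 354, 167, [59, 47, 41]), (296, 520, 352, 168, [65, 55, 50])]
218 [(226, 517, 359, 119, [136, 64, 18]), (233, 516, 355, 118, [137, 63, 12]), (240, 515, 351, 119, [137, 62, 10]), (247, 520, 358, 141, [52, 31, 21]), (254, 520, 358, 146, [57, 37, 29]), (261, 520, 356, 149, [62, 43, 33]), (268, 520, 353, 150, [58, 37, 26]), (275, 520, 350, 151, [62, 43, 
[... 624 characters left out ...]
 112, 32]), (247, 564, 352, 141, [92, 81, 77]), (254, 563, 352, 147, [93, 83, 77]), (261, 562, 353, 154, [93, 79, 77]), (268, 562, 352, 158, [69, 50, 46]), (275, 561, 352, 163, [60, 42, 33]), (282, 560, 351, 166, [60, 44, 34]), (289, 560, 350, 169, [64, 49, 37]), (296, 559, 347, 169, [66, 54, 44])]
322 [(226, 586, 299, 9, [106, 80, 53]), (233, 583, 300, 23, [104, 76, 54]), (240, 581, 299, 35, [95, 71, 48]), (247, 579, 300, 48, [94, 72, 55]), (254, 566, 352, 147, [92, 82, 76]), (261, 565, 352, 153, [93, 82, 78]), (268, 564, 352, 158, [94, 84, 77]), (275, 563, 352, 163, [91, 84, 78]), (282, 562, 352, 168, [99, 90, 87]), (289, 562, 348, 167, [115, 107, 102]), (296, 561, 348, 171, [56, 44, 38])]
```

The finger depth shows the tips at z ≈ 0.139, so they are still above the tab whose top is at 0.119. I'll reopen, go about 43 mm lower, and close again.

>>> {"fn": "move_arm", "kwargs": {"increments": [85,0,0,0,0,85,0,0,0,0,85,0,0,0,0,85,0,0,20,0,85,0,0,43,0,48,0,0,43,0,48,0,0,43,0,48,0,0,43,0]}}

```text
clock: 3.72
ee_pos: [0.5393, 0.3456, 0.0529]
tool_rot: [0.755, 0.656, 0.001, 0.0]
contact_force: [0.4, -0.2, -2.1]
gripper_width: 0.693
gripper_force: 64.4
```

Gripped at 59 mm with 64 N. I'll lift along the first part of the arc and check that the lid pivots.

>>> {"fn": "move_arm", "kwargs": {"increments": [48,-1,0,-13,0,48,-3,0,-27,0,48,-7,0,-40,0,48,-11,0,-53,0,48,-11,0,-53,0]}}

```text
clock: 4.35
ee_pos: [0.538, 0.3344, 0.1065]
tool_rot: [0.755, 0.656, 0.001, 0.0]
contact_force: [0.7, 0.4, -2.0]
gripper_width: 0.697
gripper_force: 66.0
```

```bash
cat >> h.py <<'E'
C=np.array([.5262,.2543]);ex=np.array([-.141,-.990]);ey=np.array([.990,-.141])
def binf(P): # bin frame mm (bin origin = lid origin +10 in x)
    q=P[...,:2]-C;return np.stack([q@ex*1000-10,q@ey*1000,P[...,2]*1000],-1)
E
cat > lidprof.py <<'E'
from bench import bot
from h import *
import sys
c=bot.camera_params('scene');p,d=bot.camera('scene');cv2.imwrite(f'pics/{sys.argv[1]}.png',p[:,:,::-1])
P=binf(pts(dict(p=p,d=d,**c)))
h=cv2.cvtColor(p,cv2.COLOR_RGB2HSV)
m=(h[...,1]<45)&(h[...,2]>110)&(abs(P[...,1])<110)&(P[...,0]>-180)&(P[...,0]<150)&(P[...,2]>100)
Q=P[m];print(len(Q))
for a in range(-170,130,20):
    k=(Q[:,0]>=a)&(Q[:,0]<a+20)
    if k.sum()>8: print(a+10,k.sum(),np.percentile(Q[k,2],[10,50,90]).round(1))
E
python3 lidprof.py s1
```

```text
2836
-140 21 [649.2 652.8 656.7]
-120 17 [347.  348.8 661.2]
-100 22 [251.  349.6 664.2]
-80 44 [242.9 347.7 355.7]
-60 281 [171.1 173.6 642.8]
-40 379 [171.2 173.1 175. ]
-20 485 [170.8 172.8 656.2]
0 430 [170.5 172.2 174.2]
20 416 [170.3 172.2 173.9]
40 401 [170.1 171.8 173.6]
60 320 [169.9 171.7 173.3]
80 18 [176.8 190.  601.6]
```

The lid's top is level at z ≈ 172 mm: the grip's torsion is holding it flat instead of letting it pivot. I'll lower to a small height and ease the opening towards 59.5 mm, so the rear can drop onto the ledge.

>>> {"fn": "move_arm", "kwargs": {"increments": [48,5,0,16,0,48,9,0,32,0,58,9,0,32,0,58,9,0,32,0]}}

```text
clock: 4.9
ee_pos: [0.5392, 0.3455, 0.0727]
tool_rot: [0.754, 0.657, 0.002, -0.001]
contact_force: [1.6, 10.3, 8.7]
gripper_width: 0.691
gripper_force: 75.9
```

>>> {"fn": "move_arm", "kwargs": {"increments": [59.2,0,0,0,0,59.2,0,0,0,0]}}

```text
clock: 5.15
ee_pos: [0.5392, 0.3454, 0.0727]
tool_rot: [0.754, 0.657, 0.001, -0.001]
contact_force: [3.1, 9.3, 8.4]
gripper_width: 0.696
gripper_force: 45.5
```

>>> {"fn": "move_arm", "kwargs": {"increments": [59.5,0,0,0,0,59.5,0,0,0,0]}}

```text
clock: 5.4
ee_pos: [0.5392, 0.3454, 0.0726]
tool_rot: [0.754, 0.657, 0.001, -0.001]
contact_force: [2.4, 10.6, 7.3]
gripper_width: 0.695
gripper_force: 28.6
```

```bash
python3 lidprof.py s2
```

```text
3413
-160 9 [613.3 616.5 622.5]
-140 34 [313.9 622.3 626.5]
-120 24 [314.1 627.8 633.4]
-100 41 [216.8 315.4 632.4]
-80 202 [150.3 154.6 583. ]
-60 395 [153.4 156.5 296.9]
-40 536 [159.3 162.7 629.9]
-20 624 [165.  168.5 636. ]
0 652 [170.8 174.6 639.5]
20 521 [176.3 179.5 634.1]
40 350 [181.5 184.  186.5]
60 13 [123.6 124.5 125.9]
80 12 [188.9 190.1 192.1]
```

The profile shows the lid tilted the wrong way, rear at z ≈ 184 and front at ≈ 155, because its lip landed on the front wall on the way down. I'll raise it clear, then ease the grip so gravity drops the rear onto the ledge.

>>> {"fn": "move_arm", "kwargs": {"increments": [58.8,0,0,0,0,58.8,0,0,-10,0,58.8,0,0,-21,0,58.8,-6,0,-21,0,59.2,-6,0,-21,0,59.5,-6,0,-21,0,59.6,-6,0,-21,0]}}

```text
clock: 6.32
ee_pos: [0.5377, 0.3373, 0.0938]
tool_rot: [0.755, 0.656, -0.0, -0.0]
contact_force: [0.7, 0.5, -1.9]
gripper_width: 0.701
gripper_force: 22.6
```

```bash
python3 lidprof.py s3
```

```text
3189
-140 29 [336.7 642.1 646.8]
-120 18 [335.3 337.  650.1]
-100 34 [236.9 334.4 558.7]
-80 64 [182.5 264.1 396.1]
-60 400 [172.  175.5 397.2]
-40 440 [177.5 180.9 643.9]
-20 586 [183.5 187.  649.7]
0 566 [189.2 192.4 647. ]
20 480 [194.8 197.8 200.9]
40 463 [200.6 203.3 206.2]
60 74 [204.  206.  207.8]
80 33 [149.5 152.7 190.5]
```

>>> {"fn": "move_arm", "kwargs": {"increments": [59.75,0,0,0,0,59.75,0,0,0,0]}}

```text
clock: 6.62
ee_pos: [0.5378, 0.3374, 0.094]
tool_rot: [0.754, 0.656, -0.0, -0.0]
contact_force: [-0.6, 0.9, -2.3]
gripper_width: 0.703
gripper_force: 13.7
```

```bash
python3 lidprof.py s4 | grep -v " [1-6][0-9] \["
```

```text
3123
-60 384 [167.2 170.  396.6]
-40 418 [170.  172.3 642.3]
-20 555 [172.5 174.9 650.1]
0 534 [175.3 177.6 647.6]
20 442 [177.6 179.7 182. ]
40 441 [180.3 182.3 184.8]
60 168 [182.4 184.  186.1]
```

At 14 N the lid is rotating the right way, with the slope down from 16° to 7°. I'll keep easing the grip.

>>> {"fn": "move_arm", "kwargs": {"increments": [59.8,0,0,0,0,59.8,0,0,0,0,59.8,0,0,0,0,59.8,0,0,0,0]}}

```text
clock: 7.18
ee_pos: [0.5378, 0.3375, 0.0941]
tool_rot: [0.754, 0.656, 0.0, 0.0]
contact_force: [-0.7, 0.1, -1.1]
gripper_width: 0.7
gripper_force: 11.0
```

```bash
python3 lidprof.py s5 | grep -v " [1-6][0-9] \["
```

```text
2640
-80 70 [152.2 263.2 397.3]
-60 338 [151.5 154.1 397.6]
-40 395 [145.3 148.3 644.6]
-20 494 [139.4 143.  650.4]
0 458 [133.1 136.5 648.4]
20 371 [127.  129.9 133.1]
40 346 [120.9 123.9 126.8]
```

The lid now slopes −17° with its rear at z ≈ 120 on the ledge, so it is pivoting properly. I'll follow the arc with the light grip.

>>> {"fn": "move_arm", "kwargs": {"increments": [59.75,-6,0,-18,0,59.75,-15,0,-37,0,59.75,-22,0,-48,0,59.75,-30,0,-59,0,59.75,-39,0,-69,0,59.75,-49,0,-78,0,59.75,-60,0,-86,0,59.75,-71,0,-93,0]}}

```text
clock: 8.22
ee_pos: [0.5279, 0.2665, 0.1875]
tool_rot: [0.755, 0.656, 0.0, -0.0]
contact_force: [0.0, 3.7, 0.6]
gripper_width: 0.701
gripper_force: 15.6
```

```bash
python3 lidprof.py s6 | grep -v " [1-3][0-9] \["
```

```text
823
-20 63 [276.  331.5 430.3]
0 194 [220.7 231.9 430.3]
20 153 [194.  203.3 215.3]
40 191 [168.3 177.3 188.6]
60 183 [143.1 154.1 163.5]
```

View pics/s6.png

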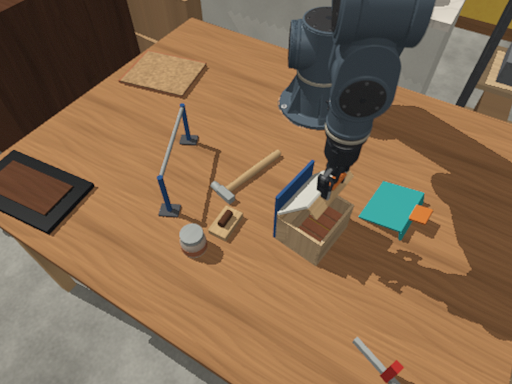

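The view shows the lid raised about 52° at (320,195), with the gripper on its tab at (335,180). Its rear seems to have climbed onto the stop strip, at bin (75,125) mm. I'll grip firmly, lift, shift 20 mm forward and set the rear back down on the ledge.

>>> {"fn": "move_arm", "kwargs": {"increments": [58,0,0,0,0,58,0,0,-12,0,58,20,0,-12,0,58,20,0,-12,0,58,20,0,8,0,58,20,0,8,0]}}

```text
clock: 9.02
ee_pos: [0.5299, 0.2863, 0.178]
tool_rot: [0.754, 0.656, -0.001, -0.0]
contact_force: [-0.4, -0.5, -2.4]
gripper_width: 0.69
gripper_force: 67.0
```

```bash
cat > prof2.py <<'E'
from bench import bot
from h import *
import sys
c=bot.camera_params('scene');p,d=bot.camera('scene');cv2.imwrite(f'pics/{sys.argv[1]}.png',p[:,:,::-1])
P=binf(pts(dict(p=p,d=d,**c)));h=cv2.cvtColor(p,cv2.COLOR_RGB2HSV)
m=(h[...,1]<45)&(h[...,2]>110)&(abs(P[...,1])<90)&(P[...,0]>-120)&(P[...,0]<150)&(P[...,2]>100)&(P[...,2]<260)
Q=P[m][:,[0,2]].astype(np.float32);l=cv2.fitLine(Q,cv2.DIST_HUBER,0,.01,.01).ravel()
r=abs((Q-l[2:])@np.array([-l[1],l[0]]))<5;Q=Q[r];t=(Q-l[2:])@l[:2];a,b=np.percentile(t,[1,99])
print(len(Q),'angle',np.degrees(np.arctan2(l[1],l[0])),'ends',l[2:]+a*l[:2],l[2:]+b*l[:2],bot.state()['contact_force'].round(1))
E
python3 prof2.py s7
```

```text
734 angle -52.029236 ends [-24.82013311 226.19326439] [ 52.7291341  126.83024024] [ 0.5  0.8 -1.6]
```

>>> {"fn": "move_arm", "kwargs": {"increments": [59.75,0,0,3,0,59.75,0,0,5,0,59.75,-6,0,2,0,59.75,-12,0,-2,0,59.75,-18,0,-6,0,59.75,-30,0,-11,0,59.75,-43,0,-16,0]}}

```text
clock: 9.95
ee_pos: [0.5247, 0.2434, 0.1954]
tool_rot: [0.755, 0.656, 0.0, 0.0]
contact_force: [0.3, 1.5, -1.4]
gripper_width: 0.7
gripper_force: 16.0
```

```bash
python3 prof2.py s8
```

```text
171 angle -68.84647 ends [  6.05761208 250.05322221] [ 58.11966151 115.50563555] [ 1.8 -0.1 -1.1]
```

The lid is at 69° with its rear corner at about (58,115), in the nook against the stop. I'll continue over upright.

>>> {"fn": "move_arm", "kwargs": {"increments": [59.75,-13,0,-4,0,59.75,-26,0,-6,0,59.75,-40,0,-7,0,59.75,-53,0,-7,0,59.75,-67,0,-6,0,59.75,-78,0,-5,0,59.75,-82,0,-5,0,59.75,-82,0,-5,0]}}

```text
clock: 11.0
ee_pos: [0.5132, 0.1628, 0.1998]
tool_rot: [0.755, 0.656, -0.0, -0.0]
contact_force: [-0.2, 1.1, -1.7]
gripper_width: 0.698
gripper_force: 15.9
```

```bash
cat > prof3.py <<'E'
from bench import bot
from h import *
import sys
for n in('scene','top'):
    c=bot.camera_params(n);p,d=bot.camera(n);cv2.imwrite(f'pics/{sys.argv[1]}_{n}.png',p[:,:,::-1])
    P=binf(pts(dict(p=p,d=d,**c)));h=cv2.cvtColor(p,cv2.COLOR_RGB2HSV)
    near=(abs(P[...,1])<95)&(P[...,0]>-60)&(P[...,0]<160)
    w=near&(h[...,1]<60)&(h[...,2]>90)&(P[...,2]>125)&(P[...,2]<240)
    o=near&(h[...,0]>3)&(h[...,0]<18)&(h[...,1]>170)&(h[...,2]>110)&(P[...,2]>215)
    for k,m in(('white',w),('tab',o)):
        Q=P[m]
        if len(Q)>5: print(n,k,len(Q),'med',np.median(Q,0).round(1),'p5',np.percentile(Q,5,0).round(1),'p95',np.percentile(Q,95,0).round(1))
        if k=='white' and len(Q)>20: print(' dx/dz deg',np.degrees(np.arctan(np.polyfit(Q[:,2],Q[:,0],1)[0])))
E
python3 prof3.py s9
```

```text
scene white 765 med [ 59.3  24.7 162.3] p5 [ 52.  -62.  128.3] p95 [ 79.7  86.4 238.5]
 dx/dz deg 13.242675105565041
scene tab 111 med [ 79.3  -7.4 255.8] p5 [ 76.  -24.6 241.1] p95 [ 86.2  22.1 283.2]
```

View pics/s9_scene.png

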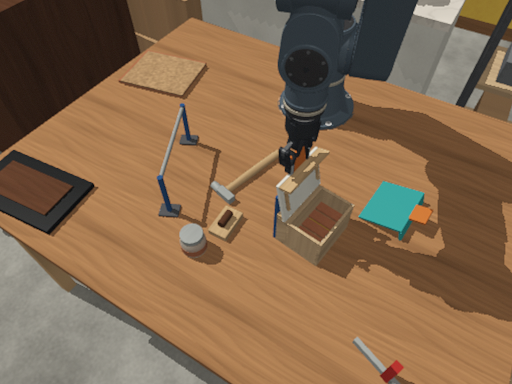

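The view shows the lid standing open past upright at (300,190), its underside with cleats and lip facing front and the gripper on the tab at (300,155). I'll let go and rise.

>>> {"fn": "move_arm", "kwargs": {"increments": [62,0,0,0,0,66,0,0,0,0,75,0,0,0,0,75,0,0,-30,0,75,0,0,-65,0,75,0,0,-95,0,75,0,0,-95,0]}}

```text
clock: 11.98
ee_pos: [0.5143, 0.1634, 0.297]
tool_rot: [0.754, 0.656, 0.002, 0.001]
contact_force: [0.9, -0.0, -0.0]
gripper_width: 0.88
gripper_force: 0.0
```

```bash
python3 prof3.py s10
```

```text
scene white 838 med [ 60.6  22.6 163.8] p5 [ 51.6 -60.9 128.3] p95 [ 83.   86.  238.1]
 dx/dz deg 15.079697524244185
scene tab 279 med [ 85.6   5.7 266.3] p5 [ 79.8 -24.  243.6] p95 [ 94.1  31.  282.7]
```

The lid leans open unaided: its underside plane is tilted about 13–15° past upright and the tab is at bin (90, 2, 266). Next I'll turn the gripper 90° above it.

>>> {"fn": "move_arm", "kwargs": {"increments": [50,-8,1,0,-0.18,50,-8,1,0,-0.36,50,-8,1,0,-0.54,50,-8,1,0,-0.72,50,-8,1,0,-0.9,50,-8,1,0,-1.08,50,-8,1,0,-1.26,50,-8,1,0,-1.44]}}

```text
clock: 13.08
ee_pos: [0.5128, 0.1549, 0.2939]
tool_rot: [0.132, 0.991, -0.0, -0.001]
contact_force: [0.8, 0.4, 0.4]
gripper_width: 0.585
gripper_force: 0.0
```

>>> {"fn": "move_arm", "kwargs": {"increments": [50,0,0,0,-0.13,50,0,0,0,-0.13,50,0,0,0,-0.13]}}

```text
clock: 13.45
ee_pos: [0.5131, 0.155, 0.2945]
tool_rot: [0.071, 0.997, -0.0, -0.0]
contact_force: [0.1, 0.8, -0.1]
gripper_width: 0.586
gripper_force: 0.0
```

Run:
```python
from bench import bot
from h import *
s=bot.state();c=bot.camera_params('wrist');p,d=bot.camera('wrist');cv2.imwrite('pics/w4.png',p[:,:,::-1])
print(s['qpos'].round(2),binf(s['ee_pos']))
P=binf(pts(dict(p=p,d=d,**c)));h=cv2.cvtColor(p,cv2.COLOR_RGB2HSV)
o=(h[...,0]>3)&(h[...,0]<18)&(h[...,1]>170)&(h[...,2]>110)&(P[...,2]>200)
Q=P[o];print(len(Q),np.percentile(Q,[2,50,98],axis=0).round(1))
T=Q[Q[:,2]>np.percentile(Q[:,2],98)-6];print('top',np.percentile(T,[5,50,95],axis=0).round(1))
f=(p.max(-1)<100)&(P[...,2]>300);print('finger z min',np.percentile(P[f][:,2],[.5,2]))
```

```text
[ 0.29  0.3   0.33  1.6  -0.    0.44] [ 90.1563939    1.00747112 294.5074158 ]
1432 [[ 81.5 -79.3 251.7]
 [ 92.3  -1.3 281.2]
 [ 97.5  27.8 471.9]]
top [[ 90.4 -79.3 471.9]
 [ 90.4 -79.3 471.9]
 [ 90.4 -79.3 471.9]]
finger z min [338.19747405 344.33436319]
```

View pics/w4.png

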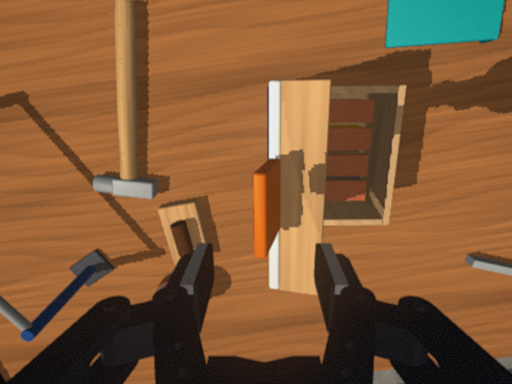

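The wrist view shows the tab edge-on at (267,205), between the open fingers along their closing line, with the lip at (303,185) facing front. I'll descend and grip it across its thickness.

>>> {"fn": "move_arm", "kwargs": {"increments": [50,0,0,30,0,50,0,0,60,0,50,0,0,82,0,50,0,0,82,0,5,0,0,82,0,5,0,0,82,0,5,0,0,82,0,5,0,0,82,0]}}

```text
clock: 14.5
ee_pos: [0.5142, 0.1569, 0.2146]
tool_rot: [0.07, 0.998, 0.002, 0.001]
contact_force: [-1.1, 8.5, 7.0]
gripper_width: 0.156
gripper_force: 56.8
```

```bash
python3 prof3.py s11
```

```text
scene white 775 med [ 59.9  27.1 161.9] p5 [ 51.9 -57.7 128.3] p95 [ 79.1  86.1 237.3]
 dx/dz deg 13.739696418676253
scene tab 126 med [ 85.2  22.1 269.1] p5 [ 78.3   4.8 242.6] p95 [ 93.2  31.5 283.1]
```

Gripped at 57 N, with the lid still tilted. I'll move forward as I lift so it straightens clear of the stop and the back board.

>>> {"fn": "move_arm", "kwargs": {"increments": [5,0,6,-2,0,5,0,13,-6,0,5,0,20,-15,0,5,0,22,-35,0,5,0,22,-60,0,5,0,22,-85,0,5,0,22,-105,0,5,0,22,-105,0]}}

```text
clock: 15.6
ee_pos: [0.5171, 0.1771, 0.3193]
tool_rot: [0.07, 0.998, 0.001, 0.001]
contact_force: [-0.9, 0.4, -2.5]
gripper_width: 0.094
gripper_force: 62.7
```

```bash
cat > prof4.py <<'E'
from bench import bot
from h import *
import sys
from scipy.spatial.transform import Rotation as R
# lid points in tool frame (mm), from scene & top views
s=bot.state();M=R.from_quat(s['tool_rot']).as_matrix();T=s['ee_pos'];print(T.round(4),s['qpos'].round(2),np.degrees(np.arctan2(M[1,1],M[0,1])),s['contact_force'].round(1),s['clock'])
for n in('scene','top'):
    c=bot.camera_params(n);p,d=bot.camera(n);cv2.imwrite(f'pics/{sys.argv[1]}_{n}.png',p[:,:,::-1])
    W=pts(dict(p=p,d=d,**c));P=(W-T)@M*1000;h=cv2.cvtColor(p,cv2.COLOR_RGB2HSV)
    near=(abs(P[...,0])<100)&(abs(P[...,1])<60)&(P[...,2]<140)&(P[...,2]>-75)
    w=near&(h[...,1]<60)&(h[...,2]>90);o=near&(h[...,0]>3)&(h[...,0]<18)&(h[...,1]>170)&(h[...,2]>110)
    wo=near&(h[...,0]>8)&(h[...,0]<25)&(h[...,1]>50)&(h[...,1]<170)&(h[...,2]>90)&(W[...,2]>.12)
    for k,m in(('white',w),('tab',o),('wood',wo)):
        Q=P[m]
        if len(Q)>10: print(n,k,len(Q),'pct 2,50,98 tool',np.percentile(Q,[2,50,98],axis=0).round(1).tolist())
        if len(Q)>30 and k=='white':
            A=np.c_[Q[:,0],Q[:,2],np.ones(len(Q))];x=np.linalg.lstsq(A,Q[:,1],rcond=None)[0]
            r=abs(A@x-Q[:,1])<6;x=np.linalg.lstsq(A[r],Q[r,1],rcond=None)[0]
            print('  plane y=%.3fx+%.3fz+%.1f'%tuple(x),r.sum())
E
python3 prof4.py s12
```

```text
[0.5171 0.1771 0.3193] [ 0.33  0.34  0.44  1.67 -0.    0.47] 81.97977246354894 [-0.9  0.4 -2.5] 15.6
scene white 632 pct 2,50,98 tool [[-85.4, -8.0, -62.3], [-42.7, 3.2, 70.6], [65.4, 9.4, 130.3]]
  plane y=0.006x+0.010z+2.4 588
scene tab 76 pct 2,50,98 tool [[-31.0, -3.4, -67.9], [-27.3, 1.6, -58.6], [-5.8, 4.4, -27.5]]
scene wood 1085 pct 2,50,98 tool [[-85.0, -3.6, -37.0], [-16.2, 18.6, -20.4], [79.1, 37.9, 68.6]]
```

View pics/s12_scene.png

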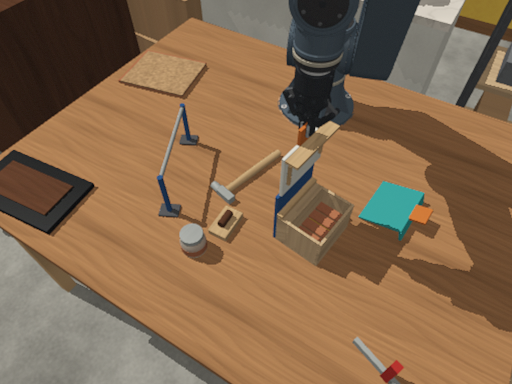

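The view shows the lid held upright at (305,160), lip forward, just above the back board. It is vertical in the grip, with the lip top 22 mm above the TCP, the underside at tool y = +4, and its bottom at z ≈ 212. I'll carry it over the rail to the far side and turn it −0.60.

>>> {"fn": "move_arm", "kwargs": {"increments": [5,-8,-35,0,-0.05,5,-18,-80,0,-0.12,5,-29,-128,0,-0.2,5,-40,-176,0,-0.28,5,-51,-224,0,-0.36,5,-62,-272,0,-0.43,5,-72,-316,0,-0.49,5,-81,-356,0,-0.54]}}

```text
clock: 16.7
ee_pos: [0.5465, -0.1886, 0.3169]
tool_rot: [-0.199, 0.98, 0.0, -0.001]
contact_force: [0.4, -0.1, -1.7]
gripper_width: 0.092
gripper_force: 62.6
```

>>> {"fn": "move_arm", "kwargs": {"increments": [5,0,0,0,0,5,0,0,0,0]}}

```text
clock: 16.95
ee_pos: [0.5467, -0.1867, 0.3173]
tool_rot: [-0.198, 0.98, 0.0, -0.0]
contact_force: [0.2, -0.0, -1.0]
gripper_width: 0.096
gripper_force: 62.7
```

```bash
cat >> prof4.py <<'E'
rm=np.array([.5427,-.225]);u=np.array([.895,.446]);nn=np.array([-.446,.895]);q=T[:2]-rm
print('TCP along rail %.1f lateral %.1f mm'%(q@u*1000,q@nn*1000),'yaw err to 116.5')
E
python3 prof4.py s13
```

```text
[ 0.5467 -0.1867  0.3173] [-0.33  0.42  0.56  1.71  0.   -0.73] 112.88879150558039 [ 0.2 -0.  -1. ] 16.95
scene white 573 pct 2,50,98 tool [[-85.8, -4.1, -57.7], [-39.3, 2.6, 63.8], [68.8, 9.2, 104.8]]
  plane y=0.007x+0.011z+1.7 542
scene tab 61 pct 2,50,98 tool [[-32.1, -3.2, -67.9], [-28.2, 0.3, -55.7], [0.3, 3.6, -25.9]]
scene wood 844 pct 2,50,98 tool [[-85.0, -5.0, -51.7], [-20.3, 16.3, -20.5], [80.5, 37.4, 85.9]]
top white 190 pct 2,50,98 tool [[-81.2, -2.7, -23.2], [-28.9, 1.8, -19.7], [83.0, 6.1, -16.6]]
  plane y=-0.003x+-0.058z+0.5 190
top tab 24 pct 2,50,98 tool [[-28.5, -1.1, -67.9], [-21.8, 4.1, -64.3], [30.0, 6.2, -55.7]]
top wood 1000 pct 2,50,98 tool [[-81.3, 4.9, -23.5], [-12.5, 22.9, -19.9], [82.8, 39.4, -15.5]]
TCP along rail 20.7 lateral 32.5 mm yaw err to 116.5
```

>>> {"fn": "move_arm", "kwargs": {"increments": [5,6,-18,0,-0.03,5,12,-37,0,-0.063,5,17,-56,0,-0.063,5,17,-56,0,-0.063,5,17,-56,0,-0.063]}}

```text
clock: 17.68
ee_pos: [0.5532, -0.2442, 0.3181]
tool_rot: [-0.23, 0.973, 0.0, 0.0]
contact_force: [0.0, 0.5, -1.7]
gripper_width: 0.091
gripper_force: 62.6
```

```bash
python3 prof4.py s14
```

```text
[ 0.5532 -0.2442  0.3181] [-0.42  0.49  0.67  1.75  0.   -0.88] 116.57947183971451 [ 0.   0.5 -1.7] 17.675
scene white 555 pct 2,50,98 tool [[-85.7, -3.9, -53.8], [-37.7, 2.5, 62.9], [72.8, 8.7, 105.2]]
  plane y=0.004x+0.014z+1.3 528
scene tab 54 pct 2,50,98 tool [[-31.1, -3.3, -68.2], [-27.8, 0.6, -60.0], [-1.9, 3.8, -26.6]]
scene wood 832 pct 2,50,98 tool [[-85.1, -5.2, -51.6], [-23.5, 15.9, -20.4], [80.7, 37.3, 103.2]]
top white 179 pct 2,50,98 tool [[-80.4, -2.7, -23.2], [31.4, 1.5, -19.5], [82.8, 5.7, -16.4]]
  plane y=-0.002x+-0.177z+-2.1 179
top tab 39 pct 2,50,98 tool [[-28.5, -2.1, -67.3], [-19.5, 2.4, -64.0], [30.0, 5.3, -49.4]]
top wood 1091 pct 2,50,98 tool [[-81.2, -2.4, -23.2], [-10.4, 22.7, -19.4], [82.5, 39.0, 105.9]]
TCP along rail 0.8 lateral -21.8 mm yaw err to 116.5
```

The lid is lined up: 0.8 mm along the rail, yaw 116.6°, and a 12 mm gap for the cleats to pass. Descending.

>>> {"fn": "move_arm", "kwargs": {"increments": [5,0,0,30,0,5,0,0,60,0,5,0,0,90,0,5,0,0,120,0,5,0,0,145,0,5,0,0,158,0,5,0,0,158,0]}}

```text
clock: 18.65
ee_pos: [0.5528, -0.2447, 0.1598]
tool_rot: [-0.23, 0.973, 0.0, -0.0]
contact_force: [-0.0, -1.1, -1.4]
gripper_width: 0.089
gripper_force: 62.6
```

```bash
python3 prof4.py s15|tail -1
python3 - <<'E'
import cv2
a=cv2.imread('pics/s15_scene.png')[70:240,90:290];cv2.imwrite('pics/s15c.png',cv2.resize(a,None,fx=4,fy=3.5)[:600])
E
```

```text
TCP along rail 0.2 lateral -22.2 mm yaw err to 116.5
```

View pics/s15c.png

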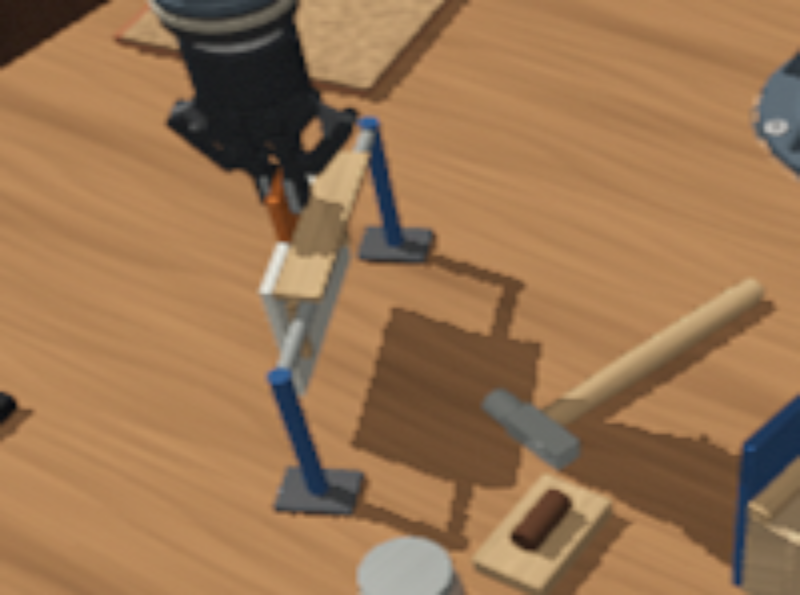

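The crop shows the lip at (320,240) over the bar, between the posts at (280,380) and (370,125). I'll lower it, bring the underside up to the bar, then seat it.

>>> {"fn": "move_arm", "kwargs": {"increments": [5,0,0,8,0,5,0,0,14,0,5,0,4,14,0,5,0,8,14,0,5,0,10,14,0,5,0,10,16,0,5,0,10,17,0,5,0,10,17,0]}}

```text
clock: 19.75
ee_pos: [0.5488, -0.2363, 0.1437]
tool_rot: [-0.23, 0.973, -0.0, 0.0]
contact_force: [-2.5, 1.0, 7.5]
gripper_width: 0.096
gripper_force: 64.2
```

The upward force of 7.5 N says the lip is seated. I'll release and rise.

>>> {"fn": "move_arm", "kwargs": {"increments": [14,0,0,-1,0,22,0,0,-1,0,40,0,0,-1,0,40,0,0,-1,0,40,0,0,-25,0,40,0,0,-65,0,40,0,0,-115,0,40,0,0,-115,0]}}

```text
clock: 20.75
ee_pos: [0.5501, -0.2368, 0.2617]
tool_rot: [-0.23, 0.973, -0.002, 0.002]
contact_force: [0.4, -0.4, 0.0]
gripper_width: 0.466
gripper_force: 0.0
```

>>> {"fn": "move_arm", "kwargs": {"increments": [40,0,0,-40,0,40,0,0,-40,0,40,0,0,-40,0,40,0,0,-40,0,40,0,0,-40,0,40,0,0,-40,0,40,0,0,-40,0,40,0,0,-40,0]}}

```text
clock: 21.75
ee_pos: [0.5486, -0.2362, 0.298]
tool_rot: [-0.23, 0.973, 0.0, -0.0]
contact_force: [0.2, 0.1, -0.4]
gripper_width: 0.474
gripper_force: 0.0
```

```bash
cat > fin.py <<'E'
from bench import bot
from h import *
rm=np.array([.5427,-.225]);u=np.array([.895,.446]);nn=np.array([-.446,.895])
for i in range(2):
    c=bot.camera_params('scene');p,d=bot.camera('scene')
    W=pts(dict(p=p,d=d,**c));q=W[...,:2]-rm;P=np.stack([q@u,q@nn,W[...,2]],-1)*1000;h=cv2.cvtColor(p,cv2.COLOR_RGB2HSV)
    near=(abs(P[...,0])<130)&(abs(P[...,1])<60)&(P[...,2]<225)&(P[...,2]>15)
    o=near&(h[...,0]>3)&(h[...,0]<18)&(h[...,1]>170)&(h[...,2]>110)&(P[...,2]>165)
    w=near&(h[...,1]<45)&(h[...,2]>130)
    wo=near&(h[...,0]>8)&(h[...,0]<25)&(h[...,1]>50)&(h[...,1]<170)&(P[...,2]>145)
    for m in(w,o,wo): print(m.sum(),np.percentile(P[m],[3,50,97],axis=0).round(1).tolist())
    cv2.imwrite(f'pics/f{i}.png',cv2.resize(p[70:240,90:290,::-1],None,fx=4,fy=3.5))
print(bot.state()['clock'],bot.state()['contact_force'])
E
python3 fin.py
```

```text
168 [[-122.4, -17.4, 52.0], [68.4, -5.9, 157.9], [121.1, 3.1, 165.6]]
69 [[-28.2, -22.0, 170.3], [15.0, -17.2, 205.9], [31.1, -13.0, 209.6]]
547 [[-80.8, -19.5, 159.3], [11.0, 7.1, 166.1], [84.7, 23.8, 178.9]]
171 [[-120.7, -17.5, 54.1], [70.3, -6.0, 158.3], [125.0, 2.9, 165.2]]
70 [[-26.6, -21.7, 170.7], [16.7, -17.2, 205.5], [31.7, -12.2, 209.4]]
545 [[-81.2, -19.3, 159.0], [11.9, 7.4, 166.2], [85.3, 23.7, 177.7]]
21.85 [-0.45579112 -0.57073993  0.73262278]
```

View pics/f1.png

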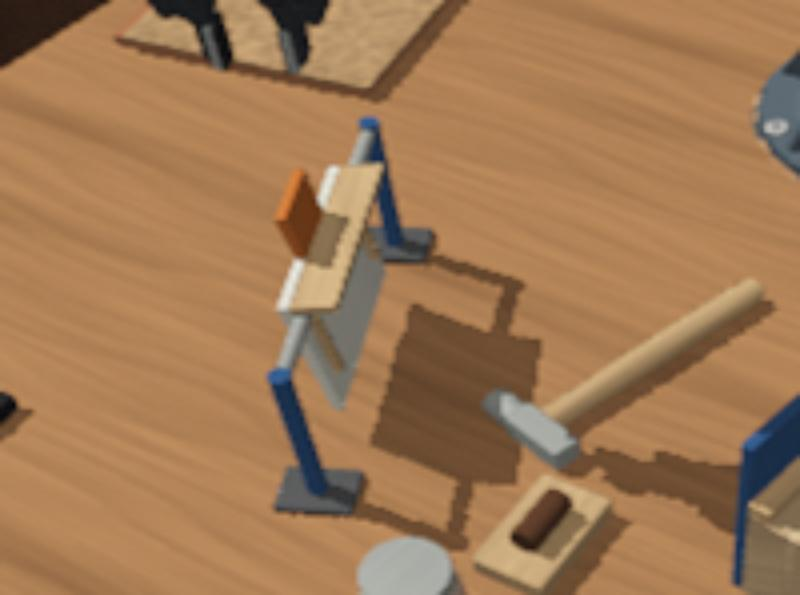

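The view shows the lid hanging by its lip at (340,240), tab up at (300,215), centred between the posts with the gripper clear. It hangs slightly tilted and level along the bar. I'll wait a moment for any swing to die, check once more, and hand in.

>>> {"fn": "move_arm", "kwargs": {"increments": [40,0,0,0,0,40,0,0,0,0,40,0,0,0,0,40,0,0,0,0,40,0,0,0,0,40,0,0,0,0,40,0,0,0,0,40,0,0,0,0]}}

```text
clock: 22.85
ee_pos: [0.5486, -0.2362, 0.298]
tool_rot: [-0.23, 0.973, -0.0, 0.0]
contact_force: [0.7, -0.5, 0.1]
gripper_width: 0.466
gripper_force: 0.0
```

```bash
python3 fin.py | head -3; python3 -c "
from bench import bot
print(bot.finish_job())"
```

```text
170 [[-120.9, -17.4, 55.4], [70.3, -6.0, 157.6], [125.8, 2.2, 165.5]]
70 [[-27.8, -22.5, 171.6], [15.8, -17.4, 205.8], [30.7, -12.5, 209.3]]
544 [[-79.7, -19.2, 160.4], [11.5, 7.6, 166.3], [84.7, 23.8, 179.0]]
the job is handed in; nothing more can be done
None
```

The job is handed in at about 23 s (no verdict was returned): the lid was tipped open and let go leaning on the back board, after two early slips (lip onto the front wall, rear edge onto the stop strip) that I corrected, and it now hangs still by its lip near the middle of the rail, tab up and tilted slightly, with the hammer, tin and float untouched.

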